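# Find and press the concealed catch of a battery unit

## Task

Release the battery tray of the blue unit: feel with the fingertips across the six look-alike tiles of its flat top panel, pushing each only lightly, until you find the one that gives, and press that one in so that the tray springs fully out by itself. Then take the hand away; do not touch the tray, and leave the other things on the bench where they lie.

Things in the scene. Friction and masses are not known exactly. Their poses are not given: they have to be found in the camera images.
- battery_unit: Blue battery unit, fixed to the bench, 150 mm deep (its x), 200 mm wide (its y), 75 mm high, with a level flat grey top panel. Origin at the centre of its underside, z up; its -x side, with the black tray front, looks roughly toward the robot. The panel is spoilt by a push of more than 60 N.
- panel (a point): Centre of the panel's top face, axes as the unit. Six square tiles, 46 mm wide, lie flush in it, at x = -27 or +27 and y = -54, 0 or +54 mm. All look alike: one (any of the six) is the concealed catch and sinks when pressed; the other five sit on hard rubber (1 mm per 10 N), the ribs between are rigid. Shut fingertips up to 40 mm across fit on one tile.
- catch (a joint): How far the catch tile is pressed in, m: 0 = flush, 0.007 = fully in. A spring pushes it back: about 1 N to start it, 5.4 N fully in. The tray is let go at about 0.005.
- tray (a joint): How far the battery tray stands out of the unit, m: 0 = shut and locked, 0.040 = fully sprung out along the unit's -x; once let go it springs out within about 1 s and stays out, even when the catch comes back up.
- tray_front (a point): Centre of the outer face of the tray's black front (178 mm wide, 50 mm high), 35 mm above the bench, 76 mm to the unit's -x from its origin while shut; it holds orange cells.
- bearing: Steel ball bearing lying flat, 52 mm across, 15 mm high; loose bystander, origin at the centre of its underside.
- roller: Black roller standing upright, 33 mm across, 38 mm high; loose bystander, origin at the centre of its underside.
- nut: Large steel hexagon nut lying flat, 34 x 30 x 16 mm; loose bystander, origin at the centre of its underside.
- brass_bush: Yellow brass flanged bush standing upright, 41 mm across, 35 mm high; loose bystander, origin at the centre of its underside.
- tape: Yellow pocket tape measure, 60 x 70 x 36 mm; loose bystander, origin at the centre of its underside.

How it is judged:
By the outcome, as a careful person would: the job done as asked, in the order asked, and still so for the second after the job is handed in, with the robot touching nothing.
It also fails if it takes over 56 s, if anything falls off the work surface, if the arm or the gripper's body presses on something with over 40 N, if the wrist force passes 120 N, or if a joint passes its speed limit or range.

## Robot

A 6-joint arm with a two-finger parallel gripper is mounted at the origin on a cart in front of the work surface, level with it; the furniture and walls round the work are solid. World frame = base frame: x ahead of the robot, y to its left, z up, the work surface at z = 0. Lengths are in m, angles in degrees, forces in N, time in s.
With the tool pointing down it reaches from about 0.3 to 1 m from the base axis. Payload 5.1 kg.
Tool frame: the origin (TCP) lies between the finger pads; the fingertips stand 19 mm ahead of it and the grasp point (between the pads) is the TCP; z points along the fingers, y is the line along which they close (so a half turn about z gives the same grasp; the last joint's range is limited). The gripper opens to 95 mm and grips with 3 to 60 N. Pads are 20 mm wide; open, the fingers measure 119 mm over their backs; the gripper's body (75 mm by 180 mm) begins 59 mm behind the grasp point.
Start: joints at [62.533, 7.093, 94.555, -0, 78.352, -4.733], TCP at [0.251, 0.599, 0.234] pointing down, gripper open.
Joint ranges: [-149.61, 149.61], [-58.7, 133.49], [1.44, 155.28], [-77.14, 257.14], [18.33, 153.61], [-166.67, 166.67]. Speed limits (degrees/s): [147.25, 147.25, 180, 180, 180, 180].

## Interface

Orientations are given as [roll, pitch, yaw] about the fixed x, y, z axes, in that order (R = Rz(yaw) Ry(pitch) Rx(roll)).
In Python, from bench import arm gives the robot as it stands.
- The arm moves only by the shell command python3 -m creep 'ROWS' [FORCE]. ROWS is JSON, a list of rows, each an object of numbers: "dx", "dy", "dz": the shift along the world's x, y, z in mm; "rx", "ry", "rz": the turn, a rotation vector about the world's x, y, z in units of 6 degrees (1.0 is 6 degrees); "gripper": the closure, from 0 (fully open) to 1 (shut). In form: [{"dx": .., "dy": .., "dz": .., "rx": .., "ry": .., "rz": .., "gripper": ..}, ...]. A call has exactly 10 rows; each row is the pose to reach, as a shift and turn from the pose commanded when the call began; what a row does not reach only later rows make up. A row lasts 1/8 s, in which the tool goes at most 62.5 mm and 10.7 degrees, less where a joint would pass 70% of its speed; a pose out of reach is approached as far as the arm can. A call with a gripper value outside its range is refused whole. The fingers move at their own pace and stop on an object; FORCE is the grip in N (left out, the last holds). Time passes only in rows, so rows that repeat a pose let the fingers close, or fill a call up. It gives the time, the measured TCP pose, the force, the opening and the grip force at its end, in the units of the state.
- arm.read_state(): the state, without advancing time (a new reading comes with each control period).
- arm.grab_frame(name): name is "side" or "top" or "wrist"; returns the picture (384x512x3 uint8, red, green, blue); there is no depth.
- arm.calibration(name): a dict with "fx", "fy", "cx", "cy" (pixels), "k1" (the pictures are not rectified: a ray, as slopes to the right and down, at radius r is drawn at 1 + k1 r^2 times it, then the intrinsics apply), "world_from_camera" (4x4, takes a point from camera to world coordinates). Camera axes: x right, y down, z forward; pixel columns grow to the right and rows downward; lengths in m; the calibration is good to about 2 mm. A picture is of the moment at which its call begins: read the wrist's pose just before it. calibration takes no time and is no camera call; for the wrist camera it gives the pose at the moment of the call.
- arm.job_done(): hands the job in; it is judged then, once.
Trained networks look in the newest picture that a camera, given by its name, has taken for a name from the list of things; names that differ only in an ending like _2 or _b are one class to them, and where a whole thing is asked for, a point or a joint stands for the part that bears it (a point fixed in the world has none). Each returns a list of dicts, best first, with "score" (0 to 1); they miss things now and then, are a little off and sometimes report something else, mostly with a low value. They report only what shows in the picture. A call takes as long as a camera call.
- arm.boxes_of(name, camera): "xyz" ([x, y, z] in m, in world coordinates, good to about 4 mm: the middle of the surface that is visible of it).
- arm.outline_of(name, camera): "pixels" (384x512 bool, what is visible of it).
The state is a dict: "clock": time; "joints": joint angles; "joint_velocities": joint speeds; "joint_torque": joint torques, N m; "tool_pos": TCP position; "orientation": TCP orientation; "contact_force": force on the tool from outside, world axes, zero at the start; "wrist_torque": the same for the moment, N m; "gripper_width": finger opening in m; "grip_force": force on a finger pad.
Only numpy, scipy, OpenCV 4.12 (cv2) and the standard library are available. Lean on these libraries where they do the work, as an engineer would, in place of code of your own. Each camera call takes 0.05 s, during which the arm holds its last target. There are 200 camera calls.

## Working session

There is one attempt and no reset: what is moved stays moved. The work goes in short steps, Python scripts to look and compute and a shell command to move; the robot and the scene stay as the last step left them, time stands still between calls to the robot, and variables do not carry over. Pictures are saved under pics/ and viewed, at most 10 in all, crops included, and the job is handed in when it is done.

```bash
mkdir -p pics
python3 - <<'E'
from bench import arm
import cv2,numpy as np
a=arm.grab_frame("top"); b=arm.grab_frame("side")
cv2.imwrite("pics/a.png",np.vstack([a,b])[:,:,::-1][::1].copy()[:768])
im=np.hstack([a,b])[:,:,::-1]; cv2.imwrite("pics/a.png",cv2.resize(im,(800,300),interpolation=cv2.INTER_AREA))
cv2.imwrite("pics/top.png",a[:,:,::-1])
for n in ["battery_unit","panel","tray_front","bearing","roller","nut","brass_bush","tape"]:
  for c in ["top","side"]:
    r=arm.boxes_of(n,c); print(n,c,[(np.round(d["xyz"],3).tolist(),round(d["score"],2)) for d in r[:2]])
s=arm.read_state(); print(s)
E
```

```text
battery_unit top [([0.56, 0.11, 0.076], 0.75)]
battery_unit side [([0.523, 0.07, 0.068], 0.68)]
panel top [([0.556, 0.109, 0.072], 0.76)]
panel side [([0.522, 0.064, 0.069], 0.73)]
tray_front top [([0.443, -0.256, 0.038], 0.58), ([0.56, 0.36, 0.038], 0.43)]
tray_front side [([0.497, 0.091, 0.034], 0.96)]
bearing top [([0.422, 0.39, 0.014], 0.85)]
bearing side [([0.423, 0.377, 0.012], 0.74)]
roller top [([0.56, 0.36, 0.041], 0.56)]
roller side [([0.559, 0.355, 0.03], 0.7), ([0.528, 0.162, 0.075], 0.47)]
nut top [([0.611, 0.339, 0.015], 0.59)]
nut side [([0.605, 0.336, 0.012], 0.43), ([0.432, -0.269, 0.036], 0.29)]
brass_bush top [([0.555, -0.27, 0.036], 0.69)]
brass_bush side [([0.554, -0.269, 0.025], 0.66), ([0.435, -0.27, 0.032], 0.18)]
tape top [([0.441, -0.257, 0.036], 0.71)]
tape side [([0.435, -0.266, 0.033], 0.78)]
{'clock': 0.9, 'joints': array([ 6.25311540e+01,  7.09377358e+00,  9.45535681e+01, -9.67887014e-04,
        7.83534493e+01, -4.73213255e+00]), 'joint_velocities': array([-0.00165495, -0.09476719,  0.0935853 ,  0.02898417,  0.20572499,
       -0.03696878]), 'joint_torque': array([ 3.19121345e-04, -4.17564797e+01, -3.60240912e+01,  7.75047974e-02,
        4.25010652e-02,  3.76251000e-05]), 'tool_pos': array([0.25124594, 0.59947244, 0.23366704]), 'orientation': array([-1.79999134e+02,  8.79476865e-04,  1.57263482e+02]), 'contact_force': array([0.66774737, 0.00762801, 0.61589057]), 'wrist_torque': array([0.01904241, 0.00351162, 0.02804845]), 'grip_force': 0.0, 'gripper_width': 0.09491305256759545}
```

View pics/top.png

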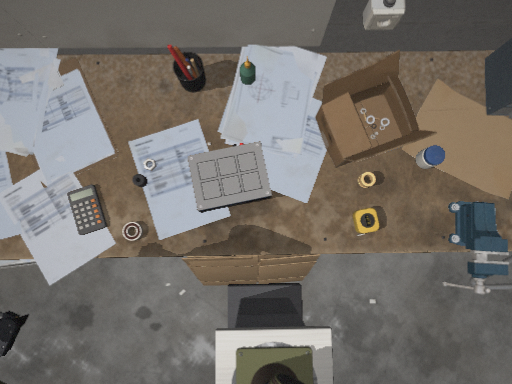

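View pics/a.png

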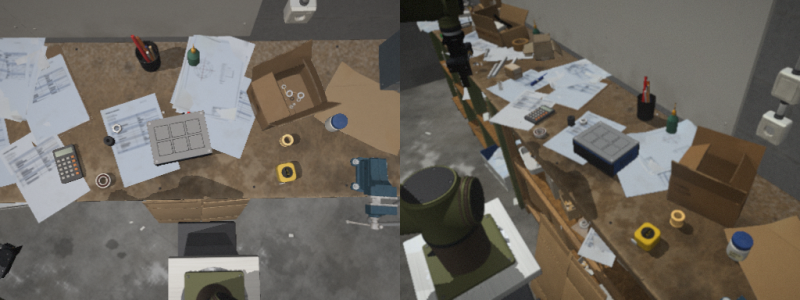

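The top view shows the unit's grey panel at about (230,176), slightly turned, with its black front facing the robot. The bystanders are well clear of it. Next I measure the panel corners from both views.

Run:
```python
from bench import arm
import cv2,numpy as np
a=cv2.imread("pics/top.png")[130:225,180:285]
b=arm.grab_frame("side")[:,:,::-1]; cv2.imwrite("pics/side.png",b)
b=b[145:235,220:325]
a=cv2.resize(a,(400,362),interpolation=cv2.INTER_CUBIC);b=cv2.resize(b,(400,362),interpolation=cv2.INTER_CUBIC)
cv2.imwrite("pics/c.png",np.hstack([a,b]))
```

```text
(no output)
```

View pics/c.png

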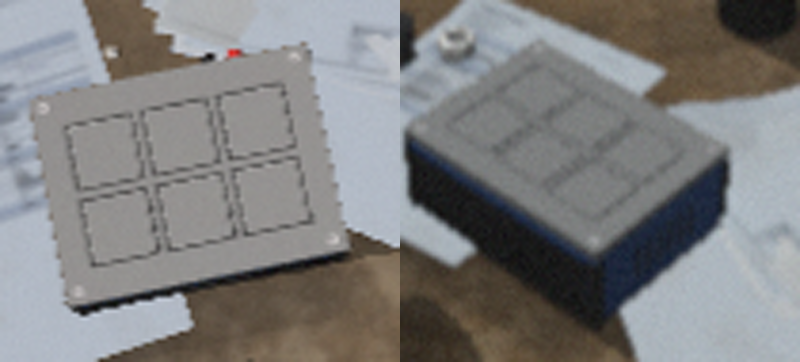

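The crops show all six tiles. In the top crop the tile block corners are at (65,125), (290,84), (313,220) and (91,266). In the side crop the panel corners are at (5,130), (138,42), (327,152) and (197,255).

```bash
cat > h.py <<'E'
from bench import arm
import numpy as np, cv2
def ray(cam,px):
    c=arm.calibration(cam); K=np.array([[c["fx"],0,c["cx"]],[0,c["fy"],c["cy"]],[0,0,1]])
    p=cv2.undistortPoints(np.array([[px]],float),K,np.array([c["k1"],0,0,0,0.]))[0,0]
    T=np.array(c["world_from_camera"]); d=T[:3,:3]@np.r_[p,1]; return T[:3,3],d/np.linalg.norm(d)
def atz(cam,px,z):
    o,d=ray(cam,px); return o+d*(z-o[2])/d[2]
def tri(r1,r2):
    A=[];b=[]
    for o,d in (r1,r2):
        P=np.eye(3)-np.outer(d,d); A.append(P); b.append(P@o)
    return np.linalg.solve(sum(A),sum(b))
E
python3 - <<'E'
from h import *
t=lambda p:(180+(p[0]+.5)/(400/105)-.5,130+(p[1]+.5)/(362/95)-.5)
s=lambda p:(220+(p[0]+.5)/(400/105)-.5,145+(p[1]+.5)/(362/90)-.5)
T=[(32,93),(308,44),(350,245),(70,305)];S=[(138,42),(327,152),(197,255),(5,130)]
for p,q in zip(T,S): print("tri",tri(ray("top",t(p)),ray("side",s(q))).round(4))
for nm,Q in (("panel",T),("tiles",[(65,125),(290,84),(313,220),(91,266)])):
    P=np.array([atz("top",t(p),.075) for p in Q]); c=P.mean(0)
    y=(P[0]-P[1]+P[3]-P[2])/2; x=(P[0]-P[3]+P[1]-P[2])/2
    print(nm,c.round(4),"w",np.linalg.norm(y).round(4),"d",np.linalg.norm(x).round(4),"yaw y",np.degrees(np.arctan2(-y[0],y[1])).round(2),"yaw x",np.degrees(np.arctan2(x[1],x[0])).round(2))
P=np.array([atz("side",s(p),.075) for p in S]);print("side",P.mean(0).round(4))
yaw=np.radians(11.0)
print(arm.calibration("top")["world_from_camera"])
E
```

```text
tri [0.6235 0.223  0.073 ]
tri [0.6573 0.0276 0.0732]
tri [5.144e-01 4.000e-04 7.340e-02]
tri [0.4759 0.1949 0.0738]
panel [0.5674 0.1115 0.075 ] w 0.1977 d 0.1487 yaw y 10.43 yaw x 10.4
tiles [0.5656 0.1117 0.075 ] w 0.1589 d 0.0994 yaw y 10.36 yaw x 9.47
side [0.5667 0.1097 0.075 ]
[[-0.01547244 -0.99372931  0.11073686  0.40472392]
 [-0.99982185  0.0141789  -0.01245914  0.05179538]
 [ 0.01081088 -0.11090991 -0.99377166  1.11732661]
 [ 0.          0.          0.          1.        ]]
```

Both views agree. The centre is about (0.567, 0.111), the top is at z≈0.073–0.075, the yaw is about 10.3° and the size matches 150×200. Now I move above the first tile with the fingers shutting.

```bash
python3 -m creep '[{"dx":30,"dy":-45,"gripper":1},{"dx":65,"dy":-95,"gripper":1},{"dx":95,"dy":-145,"gripper":1},{"dx":125,"dy":-195,"gripper":1},{"dx":157,"dy":-245,"gripper":1},{"dx":190,"dy":-295,"dz":-10,"gripper":1},{"dx":220,"dy":-345,"dz":-30,"gripper":1},{"dx":252,"dy":-395,"dz":-60,"gripper":1},{"dx":280,"dy":-440,"dz":-100,"gripper":1},{"dx":280,"dy":-440,"dz":-110,"gripper":1}]' 20
```

```text
validation failed for argument at $[0]...
```

```bash
python3 -m creep '[{"dx":30,"dy":-45,"dz":0,"rx":0,"ry":0,"rz":0,"gripper":1},{"dx":65,"dy":-95,"dz":0,"rx":0,"ry":0,"rz":0,"gripper":1},{"dx":95,"dy":-145,"dz":0,"rx":0,"ry":0,"rz":0,"gripper":1},{"dx":125,"dy":-195,"dz":0,"rx":0,"ry":0,"rz":0,"gripper":1},{"dx":157,"dy":-245,"dz":0,"rx":0,"ry":0,"rz":0,"gripper":1},{"dx":190,"dy":-295,"dz":-10,"rx":0,"ry":0,"rz":0,"gripper":1},{"dx":220,"dy":-345,"dz":-30,"rx":0,"ry":0,"rz":0,"gripper":1},{"dx":252,"dy":-395,"dz":-60,"rx":0,"ry":0,"rz":0,"gripper":1},{"dx":280,"dy":-440,"dz":-100,"rx":0,"ry":0,"rz":0,"gripper":1},{"dx":280,"dy":-440,"dz":-110,"rx":0,"ry":0,"rz":0,"gripper":1}]' 20
```

```text
clock: 2.2
tool_pos: [0.5311, 0.1568, 0.1212]
orientation: [-179.9, -0.2, 157.0]
contact_force: [-0.0, 0.5, -0.6]
gripper_width: 0.0023
grip_force: 0.0
```

```bash
python3 -m creep '[{"dx":0,"dy":2,"dz":-15,"rx":0,"ry":0,"rz":0,"gripper":1},{"dx":0,"dy":2,"dz":-22,"rx":0,"ry":0,"rz":0,"gripper":1},{"dx":0,"dy":2,"dz":-26,"rx":0,"ry":0,"rz":0,"gripper":1},{"dx":0,"dy":2,"dz":-28,"rx":0,"ry":0,"rz":0,"gripper":1},{"dx":0,"dy":2,"dz":-29,"rx":0,"ry":0,"rz":0,"gripper":1},{"dx":0,"dy":2,"dz":-30,"rx":0,"ry":0,"rz":0,"gripper":1},{"dx":0,"dy":2,"dz":-30,"rx":0,"ry":0,"rz":0,"gripper":1},{"dx":0,"dy":2,"dz":-30,"rx":0,"ry":0,"rz":0,"gripper":1},{"dx":0,"dy":2,"dz":-30,"rx":0,"ry":0,"rz":0,"gripper":1},{"dx":0,"dy":2,"dz":-30,"rx":0,"ry":0,"rz":0,"gripper":1}]'
python3 - <<'E'
from bench import arm
import cv2
cv2.imwrite("pics/w.png",arm.grab_frame("wrist")[:,:,::-1]);print(arm.read_state()["tool_pos"],arm.read_state()["contact_force"])
E
```

```text
clock: 3.45
tool_pos: [0.5315, 0.1617, 0.094]
orientation: [180.0, 0.0, 157.3]
contact_force: [-0.7, 1.4, 1.2]
gripper_width: 0.0002
grip_force: 1.4
[0.53151646 0.16166555 0.0940209 ] [-0.43175961  1.54066466  2.4966249 ]
```

View pics/w.png

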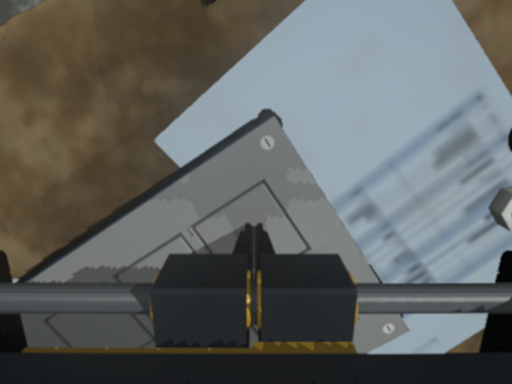

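The wrist view shows the shut fingertips, at about (253,240), inside the corner tile outlined by (193,233), (265,181) and (310,248). They are just touching, so I push lightly.

```bash
python3 -m creep '[{"dx":0,"dy":-1,"dz":-0.5,"rx":0,"ry":0,"rz":0,"gripper":1},{"dx":0,"dy":-1,"dz":-1,"rx":0,"ry":0,"rz":0,"gripper":1},{"dx":0,"dy":-1,"dz":-1.5,"rx":0,"ry":0,"rz":0,"gripper":1},{"dx":0,"dy":-1,"dz":-1.5,"rx":0,"ry":0,"rz":0,"gripper":1},{"dx":0,"dy":-1,"dz":-1.5,"rx":0,"ry":0,"rz":0,"gripper":1},{"dx":0,"dy":-1,"dz":-1.5,"rx":0,"ry":0,"rz":0,"gripper":1},{"dx":0,"dy":-1,"dz":-1.5,"rx":0,"ry":0,"rz":0,"gripper":1},{"dx":0,"dy":-1,"dz":-1.5,"rx":0,"ry":0,"rz":0,"gripper":1},{"dx":0,"dy":-1,"dz":-1.5,"rx":0,"ry":0,"rz":0,"gripper":1},{"dx":0,"dy":-1,"dz":-1.5,"rx":0,"ry":0,"rz":0,"gripper":1}]'
```

```text
clock: 4.75
tool_pos: [0.5314, 0.1604, 0.0923]
orientation: [180.0, 0.0, 157.3]
contact_force: [1.9, 1.6, 3.7]
gripper_width: 0.0004
grip_force: 1.9
```

```bash
python3 -m creep '[{"dx":0,"dy":0,"dz":-0.5,"rx":0,"ry":0,"rz":0,"gripper":1},{"dx":0,"dy":0,"dz":-1,"rx":0,"ry":0,"rz":0,"gripper":1},{"dx":0,"dy":0,"dz":-1,"rx":0,"ry":0,"rz":0,"gripper":1},{"dx":0,"dy":0,"dz":-1,"rx":0,"ry":0,"rz":0,"gripper":1},{"dx":0,"dy":0,"dz":-1,"rx":0,"ry":0,"rz":0,"gripper":1},{"dx":0,"dy":0,"dz":-1,"rx":0,"ry":0,"rz":0,"gripper":1},{"dx":0,"dy":0,"dz":-1,"rx":0,"ry":0,"rz":0,"gripper":1},{"dx":0,"dy":0,"dz":-1,"rx":0,"ry":0,"rz":0,"gripper":1},{"dx":0,"dy":0,"dz":-1,"rx":0,"ry":0,"rz":0,"gripper":1},{"dx":0,"dy":0,"dz":-1,"rx":0,"ry":0,"rz":0,"gripper":1}]'
python3 - <<'E'
from bench import arm
for i in range(4):
    arm.grab_frame("top"); s=arm.read_state(); print(s["tool_pos"].round(4),s["contact_force"].round(1))
E
```

```text
clock: 6.0
tool_pos: [0.5313, 0.1604, 0.0912]
orientation: [180.0, 0.0, 157.3]
contact_force: [3.4, 0.9, 3.6]
gripper_width: 0.0002
grip_force: 2.1
[0.5314 0.1604 0.0912] [3.9 0.4 4.3]
[0.5313 0.1604 0.0912] [3.3 0.5 4.8]
[0.5313 0.1604 0.0912] [ 3.3 -0.5  4.5]
[0.5313 0.1604 0.0912] [4.2 1.4 4.2]
```

A further 1.1 mm added under 1 N, so this tile gives. I continue gently.

```bash
python3 -m creep '[{"dx":0,"dy":0,"dz":-0.5,"rx":0,"ry":0,"rz":0,"gripper":1},{"dx":0,"dy":0,"dz":-1,"rx":0,"ry":0,"rz":0,"gripper":1},{"dx":0,"dy":0,"dz":-1.5,"rx":0,"ry":0,"rz":0,"gripper":1},{"dx":0,"dy":0,"dz":-1.5,"rx":0,"ry":0,"rz":0,"gripper":1},{"dx":0,"dy":0,"dz":-1.5,"rx":0,"ry":0,"rz":0,"gripper":1},{"dx":0,"dy":0,"dz":-1.5,"rx":0,"ry":0,"rz":0,"gripper":1},{"dx":0,"dy":0,"dz":-1.5,"rx":0,"ry":0,"rz":0,"gripper":1},{"dx":0,"dy":0,"dz":-1.5,"rx":0,"ry":0,"rz":0,"gripper":1},{"dx":0,"dy":0,"dz":-1.5,"rx":0,"ry":0,"rz":0,"gripper":1},{"dx":0,"dy":0,"dz":-1.5,"rx":0,"ry":0,"rz":0,"gripper":1}]'
```

```text
clock: 7.45
tool_pos: [0.5309, 0.1604, 0.0895]
orientation: [-180.0, -0.0, 157.3]
contact_force: [1.3, -0.3, 2.9]
gripper_width: 0.0003
grip_force: 1.8
```

```bash
python3 -m creep '[{"dx":0,"dy":0,"dz":-0.5,"rx":0,"ry":0,"rz":0,"gripper":1},{"dx":0,"dy":0,"dz":-1,"rx":0,"ry":0,"rz":0,"gripper":1},{"dx":0,"dy":0,"dz":-1.5,"rx":0,"ry":0,"rz":0,"gripper":1},{"dx":0,"dy":0,"dz":-2,"rx":0,"ry":0,"rz":0,"gripper":1},{"dx":0,"dy":0,"dz":-2,"rx":0,"ry":0,"rz":0,"gripper":1},{"dx":0,"dy":0,"dz":-2,"rx":0,"ry":0,"rz":0,"gripper":1},{"dx":0,"dy":0,"dz":-2,"rx":0,"ry":0,"rz":0,"gripper":1},{"dx":0,"dy":0,"dz":-2,"rx":0,"ry":0,"rz":0,"gripper":1},{"dx":0,"dy":0,"dz":-2,"rx":0,"ry":0,"rz":0,"gripper":1},{"dx":0,"dy":0,"dz":-2,"rx":0,"ry":0,"rz":0,"gripper":1}]'
python3 - <<'E'
from h import *
a=arm.grab_frame("side")[:,:,::-1]; o=cv2.imread("pics/side.png")
f=lambda m:cv2.resize(m[145:235,200:305],(400,343),interpolation=cv2.INTER_CUBIC)
cv2.imwrite("pics/d.png",np.hstack([f(o),f(a)]))
E
```

```text
clock: 8.7
tool_pos: [0.5309, 0.1604, 0.0875]
orientation: [-180.0, -0.0, 157.3]
contact_force: [-2.8, -1.3, 4.9]
gripper_width: 0.0006
grip_force: 2.4
```

View pics/d.png

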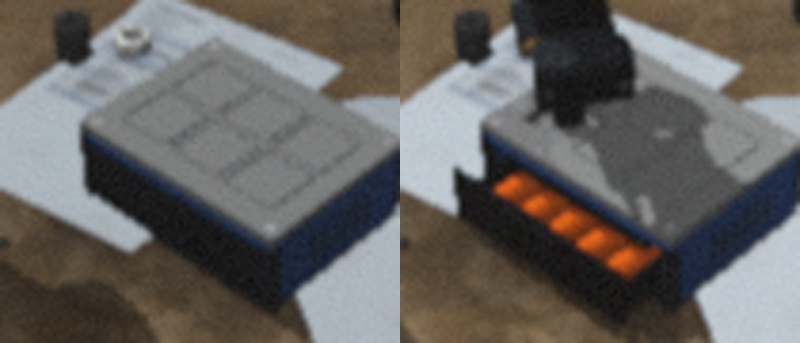

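The right half shows the tray out: the black front now runs from (455,180) to (620,305) with the orange cells behind it. I take the hand straight up.

```bash
python3 -m creep '[{"dx":0,"dy":0,"dz":5,"rx":0,"ry":0,"rz":0,"gripper":1},{"dx":0,"dy":0,"dz":20,"rx":0,"ry":0,"rz":0,"gripper":1},{"dx":0,"dy":0,"dz":45,"rx":0,"ry":0,"rz":0,"gripper":1},{"dx":0,"dy":0,"dz":80,"rx":0,"ry":0,"rz":0,"gripper":1},{"dx":0,"dy":0,"dz":115,"rx":0,"ry":0,"rz":0,"gripper":1},{"dx":0,"dy":0,"dz":140,"rx":0,"ry":0,"rz":0,"gripper":1},{"dx":0,"dy":0,"dz":150,"rx":0,"ry":0,"rz":0,"gripper":1},{"dx":0,"dy":0,"dz":150,"rx":0,"ry":0,"rz":0,"gripper":1},{"dx":0,"dy":0,"dz":150,"rx":0,"ry":0,"rz":0,"gripper":1},{"dx":0,"dy":0,"dz":150,"rx":0,"ry":0,"rz":0,"gripper":1}]'
python3 - <<'E'
from h import *
a=arm.grab_frame("side")[:,:,::-1]; o=cv2.imread("pics/d.png")[:,400:]
f=lambda m:cv2.resize(m[145:235,200:305],(400,343),interpolation=cv2.INTER_CUBIC)
cv2.imwrite("pics/e.png",np.hstack([o,f(a)]))
for n in ["tray_front","roller","nut","bearing"]: print(n,[(np.round(d["xyz"],3).tolist(),round(d["score"],2)) for d in arm.boxes_of(n,"side")[:1]])
E
```

```text
clock: 10.0
tool_pos: [0.5306, 0.1604, 0.2361]
orientation: [-179.9, -0.1, 157.3]
contact_force: [-0.1, -0.5, 0.8]
gripper_width: 0.0002
grip_force: 0.0
tray_front [([0.472, 0.08, 0.038], 0.55)]
roller [([0.468, 0.083, 0.041], 0.18)]
nut []
bearing [([0.56, 0.356, 0.029], 0.72)]
```

View pics/e.png

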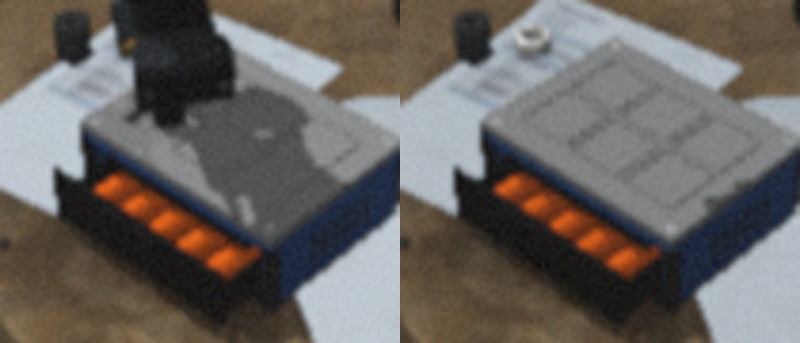

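The tray front is in the same place in both halves, so it has stopped, and the hand is clear. I check its extension before handing in.

Run:
```python
from h import *
s=lambda p:(200+(p[0]+.5)/(400/105)-.5,145+(p[1]+.5)/(343/90)-.5)
y=np.radians(10.3);u=np.array([np.cos(y),np.sin(y)])
for p in [(57,172),(222,280)]:
    P=atz("side",s(p),.06); print(P.round(3),"ext",round(-(P[:2]-[.567,.111])@u-.076,4))
```

```text
[0.44 0.17 0.06] ext 0.0386
[0.472 0.002 0.06 ] ext 0.0372
```

The extension reads about 38 mm, which is fully out within the measuring error.

```bash
python3 -c "
from bench import arm
print(arm.job_done())"
```

```text
the job is handed in; nothing more can be done
None
```

The first tile I tried (x = -27, y = +54 mm) was the catch; I pressed it in with about 5 N, the tray sprang out (about 38 mm measured, 40 mm is full), the hand is clear above the unit, and the job is handed in.

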